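Start a disinfection cycle on a trial frame

ROBOT

A 6-joint arm with a two-finger parallel gripper is mounted at the origin on a cart in front of the work surface, level with it; the furniture and walls round the work are solid. World frame = base frame: x ahead of the robot, y to its left, z up, the work surface at z = 0. Lengths are in m, angles in rad, forces in N, time in s.
With the tool pointing down it reaches from about 0.325 to 0.775 m from the base axis. Payload 9.3 kg.
Tool frame: the origin (TCP) lies where the fingers leave the gripper's body, on its centre line; the fingertips stand 73 mm ahead of it and the grasp point (between the pads) lies 54 mm ahead of it; z points along the fingers, y is the line along which they close (so a half turn about z gives the same grasp; the last joint's range is limited). The gripper opens to 85 mm and grips with 20 to 120 N. Pads are 22 mm wide; open, the fingers measure 114 mm over their backs; the gripper's body (76 mm by 85 mm) begins 54 mm behind the grasp point. The pads swing forward as they close: fully open they stand 13 mm farther back than shut.
Start: joints at [0.963, 0.259, 0.021, 1.334, 0, 1.418], TCP at [0.242, 0.494, 0.304] pointing down, gripper open.
Joint ranges: [-3.04, 3.04], [-0.91, 1.82], [-1.04, 1.36], [-1.92, 1.95], [-1.52, 1.45], [-3.14, 3.14]. Speed limits (rad/s): [2.22, 2.22, 2.79, 3.14, 3.14, 3.14].

INTERFACE

Orientations are given as [roll, pitch, yaw] about the fixed x, y, z axes, in that order (R = Rz(yaw) Ry(pitch) Rx(roll)).
In Python, from workcell import manip gives the robot as it stands.
- The arm moves only by the shell command python3 -m creep 'ROWS' [FORCE]. ROWS is JSON, a list of rows, each an object of numbers: "claw": the closure, from 0 (fully open) to 1 (shut); "dx", "dy", "dz": the shift along the tool's x, y, z in units of 1 m (1.0 is 1 m); "ax", "ay", "az": the turn, a rotation vector about the tool's x, y, z in units of pi/4 rad (1.0 is pi/4 rad). In form: [{"claw": .., "dx": .., "dy": .., "dz": .., "ax": .., "ay": .., "az": ..}, ...]. A call has 1 to 8 rows; each row shifts and turns the commanded pose from where the row before left it, along the tool's axes as they then stand; what a row does not reach is not made up. A row lasts 1/10 s, in which the tool goes at most 50 mm and 8.59 degrees, less where a joint would pass 70% of its speed; a pose out of reach is approached as far as the arm can. A call with a number of a shift or a turn outside -1 to 1 is refused whole. A call with a gripper value outside its range is refused whole. The fingers move at their own pace and stop on an object; FORCE is the grip in N (left out, the last holds). Time passes only in rows, so rows that do not move let the fingers close. It gives the time, the measured TCP pose, the force, the opening and the grip force at its end, in the units of the state.
- manip.sense(): the state, without advancing time (a new reading comes with each control period).
- manip.grab_frame(name): name is "scene" or "top" or "wrist"; returns (picture, depth): 384x512x3 uint8, red, green, blue; 384x512 float32, m along the optical axis (not along the pixel's ray), 0 where there is no reading.
- manip.get_calibration(name): a dict with "intrinsics" (3x3 intrinsics, pixels), "R" (3x3) and "t" (3): a world point X has camera coordinates R X + t. Camera axes: x right, y down, z forward; pixel columns grow to the right and rows downward; lengths in m; the calibration is good to about 2 mm. A picture is of the moment at which its call begins: read the wrist's pose just before it. get_calibration takes no time and is no camera call; for the wrist camera it gives the pose at the moment of the call.
- manip.hand_in(): hands the job in; it is judged then, once.
The state is a dict: "clock": time; "joint_positions": joint angles; "qvel": joint speeds; "effort": joint torques, N m; "tcp_pos": TCP position; "eef_rot": TCP orientation; "force": force on the tool from outside, world axes, zero at the start; "ft_torque": the same for the moment, N m; "gripper_width": finger opening in m; "grip_force": force on a finger pad.
Only numpy, scipy, OpenCV 4.12 (cv2) and the standard library are available. Lean on these libraries where they do the work, as an engineer would, in place of code of your own. Each camera call takes 0.05 s, during which the arm holds its last target. There are 200 camera calls.

TASK

The trial frame lies ready in the UV disinfection box: start its cycle. In this order, gently push the lid down until it is fully shut, then press the raised near half of the black rocker switch so that it flips on, then press the green start key fully down for a moment and let it spring back. Do it with light fingertip touches only and then withdraw: grasp and lift nothing, leave the red stop key alone, never switch on or start with the lid open, and do not disturb the trial frame or the things standing beside the box.

Things in the scene. Friction and masses are not known exactly. Their poses are not given: they have to be found in the camera images.
- uv_box: white UV disinfection box, fixed, 235 (x) x 200 (y) x 100 mm. Origin: centre of its underside; x points from console (robot side) to hinge (far side), z up. Rear 165 mm: tub, rim 75 mm high, 6 mm walls. Front 70 mm: console, face about 57 mm high, sloping down to the front by 0.15 rad; on it from left to right, 62 mm apart: black rocker switch, red stop key, green start key
- lid (a joint): angle of the lid (rad): 0 = shut on the rubber gasket of the tub's rim (a hard stop), grows as it opens; begins at 0.5 to 0.85. A stiff torque hinge along the far edge keeps the lid where it is left; pushing it down at the tab takes about 1 to 2 N. The lid is 165 mm deep, 200 mm wide and 24 mm thick
- lid_tab (a point): middle of the top side of the grey finger tab (22 mm deep, 56 mm wide, 9 mm thick) on the free front edge of the lid, 8 mm behind the tab's front end; it moves with the lid, on an arc of 177 mm radius about point lid_hinge (measured along the lid; it lies 21 mm above the plane through the hinge, flush with the lid). Its height with the lid shut is 102 mm above the desk
- lid_hinge (a point): middle of the lid's hinge line, which runs along the box's y axis, 81 mm above the desk
- rocker (a joint): angle of the rocker switch (rad): 0 = off (near half raised), 0.30 = on (near half down, hard stop). It turns about the box's y axis, stays where it is left and takes about 2 to 3 N at its near half; the near half's end goes down about 6 mm
- rocker_near (a point): point on the top side of the near half of the rocker switch (40 x 23 mm, black, white dash on the near half), 12.5 mm in front of its pivot, where it is to be pressed; moves with the rocker, goes down 3.8 mm
- start_key (a joint): travel of the green start key (m): 0 = up, 0.005 = fully down; a spring brings it back, 1 N at first, 3.5 N fully down; it moves square to the sloping console
- start_key_top (a point): centre of the top of the round green start key, 24 mm in diameter, 8 mm proud of the console
- stop_key (a joint): travel of the red stop key (m), same kind as the start key; not to be pressed
- stop_key_top (a point): centre of the top of the round red stop key, 24 mm in diameter, 8 mm proud of the console
- trial_frame: optician's trial frame (131 x 143 x 47 mm, round black rims, wire temples), lying loose in the tub with its rims to the front; origin: centre of its underside
- cleaner_spray: blue lens cleaner pump spray, 37 mm in diameter, 133 mm high, loose, stands left of the box; origin: centre of its underside
- eye_drops_c: small white eye drop bottle with green band and white cap, 25 mm in diameter, 65 mm high, loose, stands beside the box; origin: centre of its underside
- contact_case: contact lens case with one red and one white cap, 28 x 62 x 16 mm, loose, lies beside the box; origin: centre of its underside

How it is judged:
On the way, in this order (a step that is already met when the one before it is completed fails the run):
1. the lid is pushed fully shut (value of joint lid below 0.03 rad), for 0.2 s.
2. the rocker switch is flipped on (value of joint rocker above 0.2 rad), for 0.2 s.
3. the green start key is pressed down (value of joint start_key above 0.0035 m), for 0.1 s.
At the end, for the whole second after the job is handed in: lid shut to within 0.03 rad (about 5 mm at the tab), rocker on (over 0.20 of 0.30 rad), both keys up again (within 1 mm), the trial frame at rest in the tub where it lay, and the three bystanders within 15 mm of where they stood (value of joint lid below 0.03 rad and value of joint rocker above 0.2 rad and value of joint each of start_key, stop_key below 0.001 m and x of trial_frame in the frame of uv_box between 0.015 and 0.055 m and y of trial_frame in the frame of uv_box between -0.03 and 0.03 m and z of trial_frame in the frame of uv_box below 0.031 m and linear speed of trial_frame below 0.02 m/s and distance of each of cleaner_spray, eye_drops_c, contact_case from where it was at the start of the episode below 0.015 m); the robot touches nothing.
It fails at once if the rocker is switched on with the lid open, or the start key pressed with the lid open or the rocker off ((value of joint rocker above 0.15 rad and value of joint lid above 0.06 rad) or (value of joint start_key above 0.0025 m and (value of joint lid above 0.06 rad or value of joint rocker below 0.17 rad))).
It fails at once if the red stop key is pressed (value of joint stop_key above 0.0025 m).
It fails at once if the box, its lid or a key is pressed with more than 30 N, or the lid is slammed (faster than 2.5 rad/s) (contact force between any of the fingers, the arm and uv_box above 30 N or velocity of joint lid below -2.5 rad/s).
It fails at once if the lid is lifted farther open, or the trial frame touched or shifted more than 15 mm (value of joint lid above 1.1 rad or distance of trial_frame from where it was at the start of the episode above 0.015 m or contact force between the fingers and trial_frame above 0.5 N).
It fails at once if a thing standing beside the box is knocked, lifted or shifted more than 15 mm (distance of any of cleaner_spray, eye_drops_c, contact_case from where it was at the start of the episode above 0.015 m).
It also fails if it takes over 51 s, if anything falls off the work surface, if the arm or the gripper's body presses on something with over 40 N, if the wrist force passes 120 N, or if a joint passes its speed limit or range.

## Working session

There is one attempt and no reset: what is moved stays moved. The work goes in short steps, Python scripts to look and compute and a shell command to move; the robot and the scene stay as the last step left them, time stands still between calls to the robot, and variables do not carry over. Pictures are saved under pics/ and viewed, at most 10 in all, crops included, and the job is handed in when it is done.

```bash
mkdir -p pics; python3 - <<'E'
from workcell import manip
import cv2,numpy as np
s=manip.sense();print({k:np.round(v,3).tolist() for k,v in s.items()})
for n in("scene","top"):
    p,d=manip.grab_frame(n);c=manip.get_calibration(n)
    np.savez(f"pics/{n}.npz",p=p,d=d,K=c["intrinsics"],R=c["R"],t=c["t"])
    cv2.imwrite(f"pics/{n}.png",p[:,:,::-1])
E
```

```text
{'clock': 0.0, 'joint_positions': [0.963, 0.259, 0.021, 1.334, 0.0, 1.418], 'qvel': [-0.0, -0.001, 0.0, 0.001, 0.001, 0.001], 'effort': [-0.001, -55.565, 34.453, 0.014, -0.0, -0.0], 'tcp_pos': [0.242, 0.494, 0.303], 'eef_rot': [-3.14, -0.0, 2.687], 'force': [0.909, -0.05, -0.376], 'ft_torque': [-0.001, -0.007, 0.014], 'grip_force': 0.0, 'gripper_width': 0.085}
```

View pics/top.png

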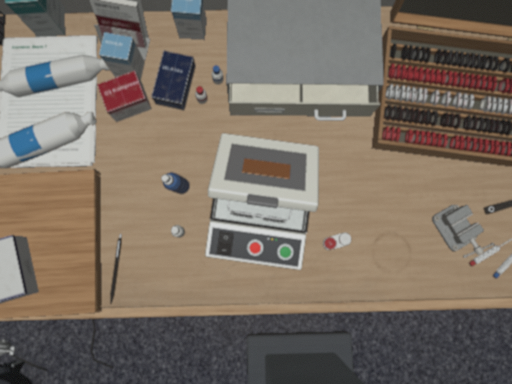

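View pics/scene.png

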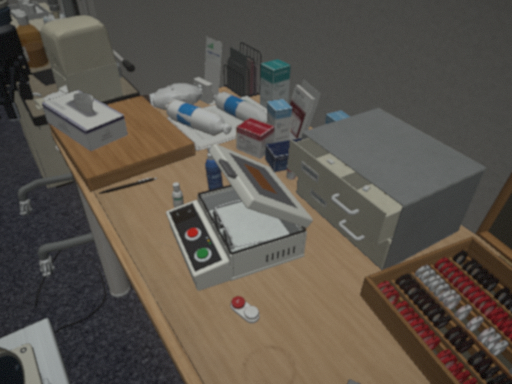

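Top view: rocker ≈(225,243), red ≈(255,247), green ≈(285,252), lid tab ≈(262,200), spray (175,183), drops (177,231), case (338,241).

```bash
cat > h.py <<'E'
import numpy as np
def load(n="top"):
    f=np.load(f"pics/{n}.npz"); return f
def cloud(f):
    d=f["d"];v,u=np.mgrid[:d.shape[0],:d.shape[1]]
    c=np.stack([u,v,np.ones_like(u)],-1)@np.linalg.inv(f["K"]).T*d[...,None]
    return (c-f["t"])@f["R"]
E
python3 - <<'E'
from h import *
import cv2
f=load();W=cloud(f);p=f["p"]
hsv=cv2.cvtColor(p,cv2.COLOR_RGB2HSV).astype(int);H,S,V=[hsv[...,i] for i in range(3)]
box=np.zeros(H.shape,bool);box[222:268,205:308]=1
for n,m in (("red",((H<8)|(H>172))&(S>150)&box),("green",(H>45)&(H<85)&(S>120)&box),("black",(V<70)&box&(np.arange(512)<236))):
    v,u=np.nonzero(m);print(n,m.sum(),u.mean(),v.mean(),np.median(W[m],0).round(4),W[m].mean(0).round(4))
for n,(u,v) in dict(tab=(262,201),tab2=(262,198),tabL=(250,199),tabR=(274,202),spray=(170,180),drops=(177,231),case=(338,241),lidm=(265,185),lidfar=(272,142),rimL=(213,215),rimR=(307,222)).items(): print(n,W[v,u].round(4))
# console plane & lid plane
m=box&(W[...,2]>.035)&(W[...,2]<.075)
v,u=np.nonzero(m)
r=cv2.minAreaRect(W[m][:,:2].astype(np.float32)*1000);print(r,cv2.boxPoints(r))
lid=np.zeros_like(box);lid[150:185,228:305]=1
A=W[lid];c=np.c_[A[:,:2],np.ones(len(A))];print("lid plane",np.linalg.lstsq(c,A[:,2],rcond=None)[0])
im=cv2.resize(p[130:275,160:320][:,:,::-1],None,fx=4.5,fy=4.0,interpolation=cv2.INTER_CUBIC);cv2.imwrite("pics/c1.png",im)
E
```

```text
red 65 254.66153846153847 247.2923076923077 [0.4442 0.1545 0.0648] [0.4438 0.155  0.0649]
green 54 284.75925925925924 251.64814814814815 [0.433  0.0939 0.0639] [0.4336 0.0943 0.0641]
black 300 224.73 243.05 [0.4537 0.2152 0.0642] [0.4539 0.2156 0.0637]
tab [0.5207 0.1423 0.2042]
tab2 [0.5265 0.1421 0.2005]
tabL [0.5248 0.1634 0.2036]
tabR [0.5187 0.1211 0.2015]
spray [0.5779 0.319  0.1133]
drops [0.4807 0.3125 0.0638]
case [ 0.4545 -0.0258  0.0068]
lidm [0.5524 0.1353 0.1836]
lidfar [0.6516 0.1154 0.1069]
rimL [0.5109 0.2382 0.0708]
rimR [0.4914 0.0485 0.079 ]
((450.9520568847656, 153.09991455078125), (207.5137939453125, 93.12357330322266), 88.41191864013672) [[401.53265  50.67328]
 [494.62048  48.09247]
 [500.37146 255.52655]
 [407.28363 258.10736]]
lid plane [-1.67198964  0.16497403  1.12412766]
```

View pics/c1.png

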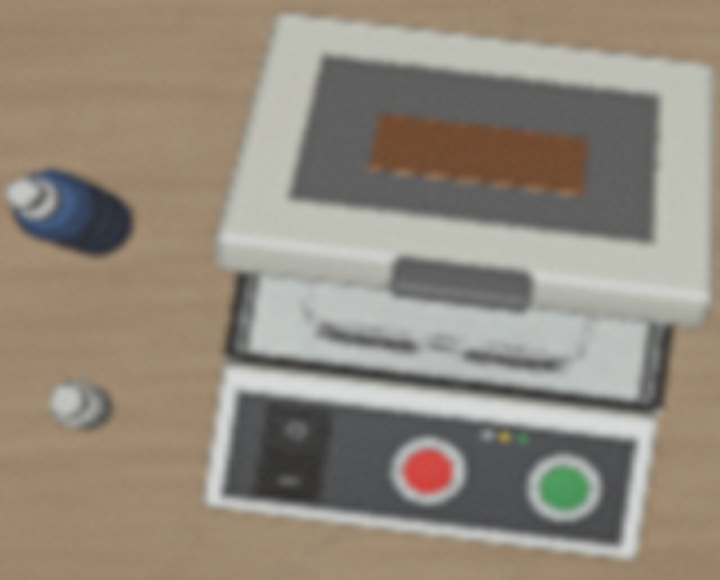

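Crop confirms: box yaw ≈ −0.165 rad, lid ≈ 0.64 rad, rocker's dash (near half) around top pixel (224,250). First I'll close the fingers, raise a little, align the yaw and tilt the tool 0.3 rad so its tip sits square to the pressed surfaces.

```bash
python3 -m creep '[{"claw":1,"az":-0.185,"dz":-0.01},{"claw":1,"az":-0.185,"dz":-0.01},{"claw":1,"ay":-0.19,"dz":-0.01},{"claw":1,"ay":-0.19},{"claw":1},{"claw":1},{"claw":1}]' 20
cat > go.py <<'E'
import sys,numpy as np
from workcell import manip
from scipy.spatial.transform import Rotation as Ro
s=manip.sense();R=Ro.from_euler("xyz",s["eef_rot"]);L=0.073
tip=np.array(s["tcp_pos"])+R.apply([0,0,L])
T=Ro.from_matrix(Ro.from_euler("z",2.977).as_matrix()@Ro.from_euler("x",np.pi).as_matrix()@Ro.from_euler("y",-.3).as_matrix())
print("t",s["clock"],"tip",tip.round(4),"w",round(float(s["gripper_width"]),4),"F",np.round(s["force"],2),"rot err units",((R.inv()*T).as_rotvec()/(np.pi/4)).round(3))
for a in sys.argv[1:]:
    g=np.array(eval(a)); print(g,"shift",R.inv().apply(g-tip).round(4))
E
python3 go.py "[.523,.142,.235]"
```

```text
t 0.1 tip [0.2415 0.4939 0.2303] w 0.0855 F [-0.33  0.13 -0.17] rot err units [-0.057 -0.38  -0.367]
[0.523 0.142 0.235] shift [-0.4075 -0.1924 -0.0045]schema error: expected keys claw, dx, dy, dz, ax, ay, az
```

```bash
python3 -m creep '[{"claw":1,"dx":0,"dy":0,"dz":-0.01,"ax":0,"ay":0,"az":-0.185},{"claw":1,"dx":0,"dy":0,"dz":-0.01,"ax":0,"ay":0,"az":-0.185},{"claw":1,"dx":0,"dy":0,"dz":-0.01,"ax":0,"ay":-0.19,"az":0},{"claw":1,"dx":0,"dy":0,"dz":0,"ax":0,"ay":-0.19,"az":0},{"claw":1,"dx":0,"dy":0,"dz":0,"ax":0,"ay":0,"az":0},{"claw":1,"dx":0,"dy":0,"dz":0,"ax":0,"ay":0,"az":0}]' 20
python3 go.py "[.523,.142,.235]"
```

```text
clock: 0.7
tcp_pos: [0.2407, 0.4942, 0.3335]
eef_rot: [-3.141, 0.295, 2.979]
force: [-0.2, -0.5, 0.4]
gripper_width: -0.0001
grip_force: 0.0
t 0.7 tip [0.2616 0.4907 0.2637] w -0.0001 F [-0.17 -0.54  0.39] rot err units [-0.    -0.006  0.003]
[0.523 0.142 0.235] shift [-0.2924 -0.3017  0.1191]
```

```bash
python3 -m creep '[{"claw":1,"dx":-0.03,"dy":-0.031,"dz":0.012,"ax":0,"ay":0,"az":0},{"claw":1,"dx":-0.03,"dy":-0.031,"dz":0.012,"ax":0,"ay":0,"az":0},{"claw":1,"dx":-0.03,"dy":-0.031,"dz":0.012,"ax":0,"ay":0,"az":0},{"claw":1,"dx":-0.03,"dy":-0.031,"dz":0.012,"ax":0,"ay":0,"az":0},{"claw":1,"dx":-0.03,"dy":-0.031,"dz":0.012,"ax":0,"ay":0,"az":0},{"claw":1,"dx":-0.03,"dy":-0.031,"dz":0.012,"ax":0,"ay":0,"az":0},{"claw":1,"dx":-0.03,"dy":-0.031,"dz":0.012,"ax":0,"ay":0,"az":0},{"claw":1,"dx":-0.03,"dy":-0.031,"dz":0.012,"ax":0,"ay":0,"az":0}]'
python3 go.py "[.523,.142,.235]"
```

```text
clock: 1.5
tcp_pos: [0.4564, 0.2053, 0.3125]
eef_rot: [3.139, 0.296, 2.976]
force: [0.3, 1.4, -0.7]
gripper_width: -0.0002
grip_force: 0.0
t 1.5 tip [0.4774 0.2019 0.2427] w -0.0002 F [ 0.29  1.38 -0.7 ] rot err units [ 0.002 -0.005 -0.001]
[0.523 0.142 0.235] shift [-0.0502 -0.0517  0.0233]
```

```bash
python3 -m creep '[{"claw":1,"dx":-0.02,"dy":-0.022,"dz":0.007,"ax":0,"ay":0,"az":0},{"claw":1,"dx":-0.02,"dy":-0.02,"dz":0.008,"ax":0,"ay":0,"az":0},{"claw":1,"dx":-0.01,"dy":-0.01,"dz":0.008,"ax":0,"ay":0,"az":0},{"claw":1,"dx":0,"dy":0,"dz":0,"ax":0,"ay":0,"az":0}]'
python3 go.py "[.523,.142,.205]"
python3 - <<'E'
from workcell import manip
import cv2,numpy as np
a=manip.grab_frame("top")[0][130:280,150:330];b=manip.grab_frame("scene")[0][110:300,150:340]
cv2.imwrite("pics/a1.png",np.hstack([cv2.resize(x[:,:,::-1],(400,400),interpolation=cv2.INTER_CUBIC) for x in (a,b)]))
E
```

```text
clock: 1.9
tcp_pos: [0.5015, 0.1454, 0.3043]
eef_rot: [3.141, 0.296, 2.974]
force: [0.1, 0.5, 0.1]
gripper_width: -0.0
grip_force: 0.0
t 1.9 tip [0.5225 0.1419 0.2344] w -0.0 F [0.08 0.47 0.12] rot err units [-0.    -0.005 -0.003]
[0.523 0.142 0.205] shift [0.0081 0.0001 0.0283]
```

View pics/a1.png

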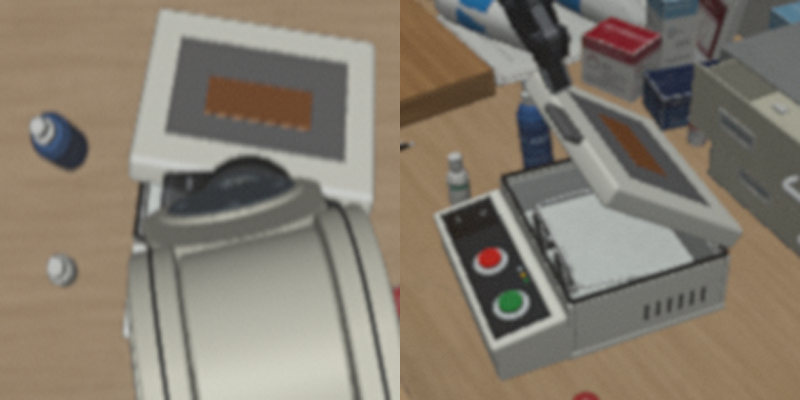

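The tip stands right above the tab (scene half: tip (560,88), tab (565,122)). The near edge of the tip will touch first, so I aim the tip centre 10 mm behind the tab point and compute arc waypoints.

```bash
cat > arc.py <<'E'
import numpy as np
from workcell import manip
from scipy.spatial.transform import Rotation as Ro
s=manip.sense();R=Ro.from_euler("xyz",s["eef_rot"]);p=np.array(s["tcp_pos"])+R.apply([0,0,.073])
bx=np.array([np.cos(.165),-np.sin(.165),0]);h=np.array([.651,.121,.081])
print(s["clock"],p.round(4),s["force"])
for t in (.64,.55,.45,.35,.25,.15,.08,.03,0,-.02):
    g=h-bx*(.177*np.cos(t)-.021*np.sin(t))+[0,0,.177*np.sin(t)+.021*np.cos(t)]+bx*.0105+[0,0,.003]
    print(t,g.round(3),R.inv().apply(g-p).round(4));p=g
E
python3 arc.py
```

```text
2.0 [0.5214 0.1436 0.2351] [-0.96998676  0.09575116  0.24766893]
0.64 [0.534 0.141 0.207] [-0.0037 -0.001   0.031 ]
0.55 [0.523 0.142 0.194] [ 0.0136 -0.      0.0085]
0.45 [0.513 0.144 0.18 ] [ 0.0141 -0.      0.0109]
0.35 [0.504 0.145 0.164] [ 0.013  -0.      0.0122]
0.25 [0.497 0.147 0.148] [ 0.0117 -0.      0.0135]
0.15 [0.492 0.148 0.131] [ 0.0103 -0.      0.0146]
0.08 [0.489 0.148 0.119] [ 0.0063 -0.      0.0108]
0.03 [0.487 0.148 0.11 ] [ 0.004  -0.      0.0079]
0 [0.487 0.148 0.105] [ 0.0022 -0.      0.0049]
-0.02 [0.486 0.148 0.101] [ 0.0014 -0.      0.0033]
```

Each 0.1 rad row is 1 rad/s, so I'll halve it for gentleness.

```bash
python3 -m creep '[{"claw":1,"dx":-0.004,"dy":-0.001,"dz":0.012,"ax":0,"ay":0,"az":0},{"claw":1,"dx":0,"dy":0,"dz":0.01,"ax":0,"ay":0,"az":0},{"claw":1,"dx":0,"dy":0,"dz":0.009,"ax":0,"ay":0,"az":0},{"claw":1,"dx":0.007,"dy":0,"dz":0.004,"ax":0,"ay":0,"az":0},{"claw":1,"dx":0.007,"dy":0,"dz":0.005,"ax":0,"ay":0,"az":0},{"claw":1,"dx":0.007,"dy":0,"dz":0.005,"ax":0,"ay":0,"az":0},{"claw":1,"dx":0.007,"dy":0,"dz":0.006,"ax":0,"ay":0,"az":0}]'
python3 arc.py | head -1
```

```text
clock: 2.7
tcp_pos: [0.4918, 0.1476, 0.2493]
eef_rot: [3.141, 0.299, 2.978]
force: [0.1, 0.7, 2.7]
gripper_width: 0.0003
grip_force: 0.6
2.7 [0.513  0.1441 0.1795] [0.08285048 0.72168003 2.65226269]
```

Contact at about 2.7 N, as expected. Continue along the arc.

```bash
python3 -m creep '[{"claw":1,"dx":0.0065,"dy":0,"dz":0.006,"ax":0,"ay":0,"az":0},{"claw":1,"dx":0.0065,"dy":0,"dz":0.006,"ax":0,"ay":0,"az":0},{"claw":1,"dx":0.006,"dy":0,"dz":0.0065,"ax":0,"ay":0,"az":0},{"claw":1,"dx":0.006,"dy":0,"dz":0.007,"ax":0,"ay":0,"az":0},{"claw":1,"dx":0.005,"dy":0,"dz":0.007,"ax":0,"ay":0,"az":0},{"claw":1,"dx":0.005,"dy":0,"dz":0.0075,"ax":0,"ay":0,"az":0}]'
python3 arc.py | head -1
```

```text
clock: 3.3
tcp_pos: [0.4708, 0.151, 0.2003]
eef_rot: [-3.141, 0.298, 2.977]
force: [-0.6, -0.7, 0.7]
gripper_width: 0.0004
grip_force: 0.5
3.3 [0.492  0.1475 0.1306] [-0.57794212 -0.65403173  0.69552825]
```

```bash
python3 -m creep '[{"claw":1,"dx":0.0035,"dy":0,"dz":0.006,"ax":0,"ay":0,"az":0},{"claw":1,"dx":0.003,"dy":0,"dz":0.005,"ax":0,"ay":0,"az":0},{"claw":1,"dx":0.002,"dy":0,"dz":0.004,"ax":0,"ay":0,"az":0},{"claw":1,"dx":0.002,"dy":0,"dz":0.004,"ax":0,"ay":0,"az":0},{"claw":1,"dx":0.001,"dy":0,"dz":0.002,"ax":0,"ay":0,"az":0},{"claw":1,"dx":0,"dy":0,"dz":0,"ax":0,"ay":0,"az":0}]'
python3 arc.py | head -1
```

```text
clock: 3.9
tcp_pos: [0.4664, 0.1517, 0.1774]
eef_rot: [-3.141, 0.298, 2.977]
force: [-0.0, -0.1, -0.3]
gripper_width: 0.0002
grip_force: 0.0
3.9 [0.4875 0.1482 0.1076] [-0.0350359  -0.11269305 -0.31194844]
```

```bash
python3 -m creep '[{"claw":1,"dx":0.0005,"dy":0,"dz":0.0015,"ax":0,"ay":0,"az":0},{"claw":1,"dx":0.0005,"dy":0,"dz":0.0015,"ax":0,"ay":0,"az":0},{"claw":1,"dx":0,"dy":0,"dz":0,"ax":0,"ay":0,"az":0}]'
python3 -m creep '[{"claw":1,"dx":0.0005,"dy":0,"dz":0.0015,"ax":0,"ay":0,"az":0},{"claw":1,"dx":0,"dy":0,"dz":0,"ax":0,"ay":0,"az":0}]'
```

```text
clock: 4.2
tcp_pos: [0.4663, 0.1518, 0.1744]
eef_rot: [3.142, 0.298, 2.977]
force: [-0.8, -0.0, -0.7]
gripper_width: 0.0
grip_force: 0.0
clock: 4.4
tcp_pos: [0.4665, 0.1518, 0.1734]
eef_rot: [3.141, 0.299, 2.977]
force: [-2.1, 0.0, 6.7]
gripper_width: 0.0001
grip_force: 3.4
```

```bash
python3 -m creep '[{"claw":1,"dx":0.0003,"dy":0,"dz":0.001,"ax":0,"ay":0,"az":0},{"claw":1,"dx":0,"dy":0,"dz":0,"ax":0,"ay":0,"az":0},{"claw":1,"dx":0,"dy":0,"dz":0,"ax":0,"ay":0,"az":0}]'
```

```text
clock: 4.7
tcp_pos: [0.4665, 0.1518, 0.1731]
eef_rot: [3.141, 0.3, 2.977]
force: [-7.3, -1.3, 16.1]
gripper_width: 0.0001
grip_force: 7.8
```

Hard stop at 16 N: lid shut. Withdraw and check, planning for the rocker.

```bash
python3 -m creep '[{"claw":1,"dx":0,"dy":0,"dz":-0.01,"ax":0,"ay":0,"az":0},{"claw":1,"dx":0,"dy":0,"dz":-0.03,"ax":0,"ay":0,"az":0},{"claw":1,"dx":0.03,"dy":0.01,"dz":-0.03,"ax":0,"ay":0,"az":0},{"claw":1,"dx":0.03,"dy":0.02,"dz":-0.02,"ax":0,"ay":0,"az":0},{"claw":1,"dx":0,"dy":0,"dz":0,"ax":0,"ay":0,"az":0},{"claw":1,"dx":0,"dy":0,"dz":0,"ax":0,"ay":0,"az":0}]'
python3 go.py "[.4445,.2169,.10]"
python3 - <<'E'
from workcell import manip
import cv2,numpy as np
c=manip.get_calibration("wrist");p,d=manip.grab_frame("wrist")
np.savez("pics/wrist.npz",p=p,d=d,K=c["intrinsics"],R=c["R"],t=c["t"]);b=manip.grab_frame("scene")[0][110:300,150:340]
cv2.imwrite("pics/w.png",np.hstack([p[:,:,::-1],cv2.resize(b[:,:,::-1],(288,384))]))
E
```

```text
clock: 5.3
tcp_pos: [0.3881, 0.1957, 0.2409]
eef_rot: [3.141, 0.3, 2.979]
force: [0.3, -1.1, 0.7]
gripper_width: -0.0001
grip_force: 0.0
t 5.3 tip [0.4094 0.1922 0.1711] w -0.0001 F [ 0.31 -1.1   0.72] rot err units [ 0.002 -0.     0.003]
[0.4445 0.2169 0.1   ] shift [-0.0082  0.03    0.077 ]
```

View pics/w.png

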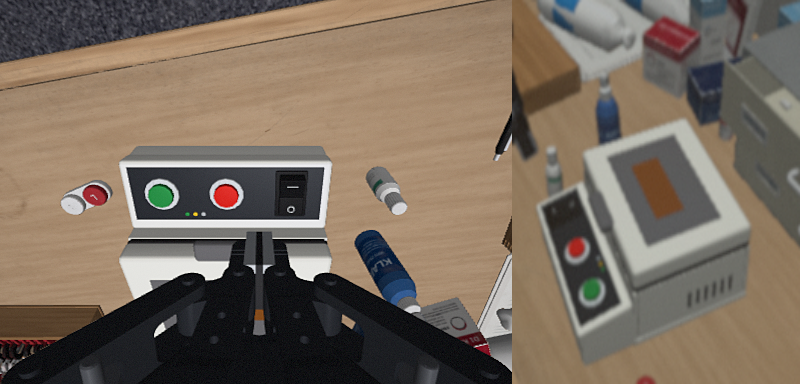

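Lid shut (right half). Wrist view: rocker dash (292,187), its circle (291,209), red key (226,195), green key (161,195).

```bash
python3 - <<'E'
from h import *
W=cloud(load("wrist"))
for n,(u,v) in dict(dash=(292,187),near=(292,177),circ=(291,207),redL=(221,195),red=(226,194),green=(161,195),con=(260,195),con2=(258,215),tab=(215,249)).items(): print(n,np.median(W[v-1:v+2,u-1:u+2].reshape(-1,3),0).round(4))
E
```

```text
dash [0.443  0.2166 0.066 ]
near [0.4355 0.2178 0.0617]
circ [0.4659 0.2134 0.0662]
redL [0.443  0.1501 0.0636]
red [0.4428 0.1549 0.0638]
green [0.4338 0.0943 0.0636]
con [0.4534 0.1855 0.0568]
con2 [0.4751 0.1799 0.0603]
tab [0.4746 0.1412 0.1015]
```

```bash
python3 -m creep '[{"claw":1,"dx":-0.008,"dy":0.015,"dz":0.02,"ax":0,"ay":0,"az":0},{"claw":1,"dx":0,"dy":0.015,"dz":0.025,"ax":0,"ay":0,"az":0},{"claw":1,"dx":0,"dy":0,"dz":0.032,"ax":0,"ay":0,"az":0},{"claw":1,"dx":0.004,"dy":0,"dz":0.015,"ax":0,"ay":0,"az":0},{"claw":1,"dx":0.0025,"dy":0,"dz":0.008,"ax":0,"ay":0,"az":0},{"claw":1,"dx":0,"dy":0,"dz":0,"ax":0,"ay":0,"az":0}]'
python3 go.py "[.4445,.2169,.07]"
```

```text
clock: 6.0
tcp_pos: [0.4238, 0.2188, 0.1437]
eef_rot: [-3.14, 0.296, 2.977]
force: [-0.3, 0.8, -0.2]
gripper_width: -0.0002
grip_force: 0.0
t 6.0 tip [0.4448 0.2152 0.0739] w -0.0002 F [-0.29  0.8  -0.17] rot err units [-0.002 -0.005 -0.001]
[0.4445 0.2169 0.07  ] shift [0.0016 0.0016 0.0036]
```

```bash
R1='';python3 -m creep '[{"claw":1,"dx":0.0015,"dy":0.001,"dz":0.003,"ax":0,"ay":0,"az":0},{"claw":1,"dx":0.0005,"dy":0,"dz":0.002,"ax":0,"ay":0,"az":0},{"claw":1,"dx":0,"dy":0,"dz":0,"ax":0,"ay":0,"az":0}]'
python3 -m creep '[{"claw":1,"dx":0.0005,"dy":0,"dz":0.002,"ax":0,"ay":0,"az":0},{"claw":1,"dx":0,"dy":0,"dz":0,"ax":0,"ay":0,"az":0}]'
```

```text
clock: 6.3
tcp_pos: [0.4237, 0.2207, 0.1402]
eef_rot: [3.141, 0.299, 2.977]
force: [0.0, 0.9, 0.7]
gripper_width: 0.0003
grip_force: 0.0
clock: 6.5
tcp_pos: [0.4237, 0.2208, 0.1379]
eef_rot: [3.141, 0.299, 2.977]
force: [0.1, 1.3, 1.6]
gripper_width: 0.0001
grip_force: 0.5
```

Light contact; continue in 1.5 mm steps.

```bash
python3 -m creep '[{"claw":1,"dx":0.0005,"dy":0,"dz":0.0015,"ax":0,"ay":0,"az":0},{"claw":1,"dx":0.0005,"dy":0,"dz":0.0015,"ax":0,"ay":0,"az":0},{"claw":1,"dx":0,"dy":0,"dz":0,"ax":0,"ay":0,"az":0}]'
python3 -m creep '[{"claw":1,"dx":0.0005,"dy":0,"dz":0.001,"ax":0,"ay":0,"az":0},{"claw":1,"dx":0,"dy":0,"dz":0,"ax":0,"ay":0,"az":0}]'
```

```text
clock: 6.8
tcp_pos: [0.4234, 0.2207, 0.1343]
eef_rot: [3.142, 0.298, 2.978]
force: [-0.5, 1.5, 0.6]
gripper_width: -0.0002
grip_force: 0.4
clock: 7.0
tcp_pos: [0.4233, 0.2207, 0.1332]
eef_rot: [-3.141, 0.298, 2.977]
force: [-1.1, -0.2, 0.8]
gripper_width: -0.0003
grip_force: 0.5
```

```bash
python3 -m creep '[{"claw":1,"dx":0.0003,"dy":0,"dz":0.001,"ax":0,"ay":0,"az":0},{"claw":1,"dx":0,"dy":0,"dz":0,"ax":0,"ay":0,"az":0}]' | sed -n '2p;4p'
python3 -m creep '[{"claw":1,"dx":0.0003,"dy":0,"dz":0.001,"ax":0,"ay":0,"az":0},{"claw":1,"dx":0,"dy":0,"dz":0,"ax":0,"ay":0,"az":0}]' | sed -n '2p;4p'
```

```text
tcp_pos: [0.4234, 0.2207, 0.1325]
force: [-3.1, 0.8, 6.4]
tcp_pos: [0.4234, 0.2207, 0.1322]
force: [-9.0, -0.7, 17.4]
```

Hard stop reached. Withdraw and verify the rocker.

```bash
python3 -m creep '[{"claw":1,"dx":0,"dy":0,"dz":-0.01,"ax":0,"ay":0,"az":0},{"claw":1,"dx":0,"dy":0,"dz":-0.03,"ax":0,"ay":0,"az":0},{"claw":1,"dx":0,"dy":-0.03,"dz":-0.03,"ax":0,"ay":0,"az":0},{"claw":1,"dx":0,"dy":-0.045,"dz":0,"ax":0,"ay":0,"az":0},{"claw":1,"dx":0,"dy":-0.045,"dz":0,"ax":0,"ay":0,"az":0},{"claw":1,"dx":0,"dy":0,"dz":0,"ax":0,"ay":0,"az":0},{"claw":1,"dx":0,"dy":0,"dz":0,"ax":0,"ay":0,"az":0}]'
python3 go.py "[.4338,.0943,.085]"
python3 - <<'E'
from workcell import manip
from h import *
import cv2
c=manip.get_calibration("wrist");p,d=manip.grab_frame("wrist")
np.savez("pics/wrist2.npz",p=p,d=d,K=c["intrinsics"],R=c["R"],t=c["t"])
cv2.imwrite("pics/w2.png",p[:,:,::-1])
f=load("wrist2")
for n,X in dict(near=[.4355,.2178,.0617],dash=[.443,.2166,.063],circ=[.4659,.2134,.0662]).items():
    q=f["K"]@(f["R"]@X+f["t"]);u,v=(q[:2]/q[2]).round().astype(int);print(n,u,v,cloud(f)[v,u].round(4))
E
```

```text
clock: 8.1
tcp_pos: [0.3837, 0.1046, 0.1987]
eef_rot: [3.141, 0.3, 2.974]
force: [-0.1, 0.4, -0.6]
gripper_width: 0.0005
grip_force: 0.0
t 8.1 tip [0.4049 0.101  0.1289] w 0.0005 F [-0.1   0.38 -0.57] rot err units [-0.001 -0.001 -0.004]
[0.4338 0.0943 0.085 ] shift [-0.0153 -0.0018  0.0507]
near 417 193 [0.4369 0.2187 0.0603]
dash 415 202 [0.4443 0.2175 0.0617]
circ 409 227 [0.4645 0.2129 0.0675]
```

View pics/w2.png

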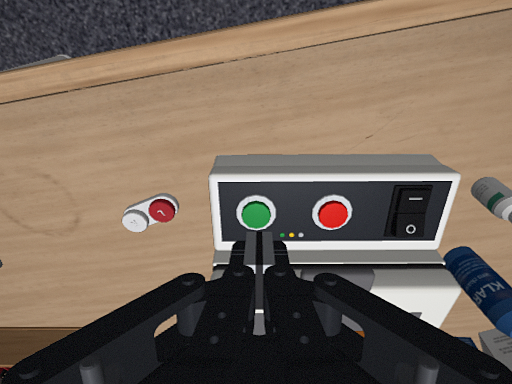

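Rocker is on (near half down: dash at (415,199), slope 0.28 by depth), green key at (257,213). Reduce tilt to 0.15 and approach the start key.

```bash
python3 -m creep '[{"claw":1,"dx":0,"dy":0,"dz":0,"ax":0,"ay":0.19,"az":0},{"claw":1,"dx":0,"dy":0,"dz":0,"ax":0,"ay":0,"az":0}]' >/dev/null
python3 go.py "[.4338,.0943,.075]" "[.4338,.0943,.0638]"
```

```text
t 8.35 tip [0.3957 0.1049 0.1261] w 0.0003 F [ 0.88 -0.5   0.29] rot err units [ 0.    -0.196  0.002]
[0.4338 0.0943 0.075 ] shift [-0.0315 -0.0042  0.0563]
[0.4338 0.0943 0.0638] shift [-0.0299 -0.0042  0.0674]
```

```bash
python3 -m creep '[{"claw":1,"dx":-0.02,"dy":-0.004,"dz":0.01,"ax":0,"ay":0,"az":0},{"claw":1,"dx":-0.01,"dy":0,"dz":0.025,"ax":0,"ay":0,"az":0},{"claw":1,"dx":0,"dy":0,"dz":0.02,"ax":0,"ay":0,"az":0},{"claw":1,"dx":0,"dy":0,"dz":0,"ax":0,"ay":0,"az":0},{"claw":1,"dx":0,"dy":0,"dz":0,"ax":0,"ay":0,"az":0}]' >/dev/null
python3 go.py "[.4338,.0943,.0638]"
```

```text
t 8.85 tip [0.4308 0.0945 0.0761] w -0.0002 F [-0.34  0.8   0.5 ] rot err units [ 0.    -0.191  0.002]
[0.4338 0.0943 0.0638] shift [-0.0012  0.0003  0.0126]
```

```bash
python3 -m creep '[{"claw":1,"dx":-0.001,"dy":0,"dz":0.006,"ax":0,"ay":0,"az":0},{"claw":1,"dx":0,"dy":0,"dz":0.005,"ax":0,"ay":0,"az":0},{"claw":1,"dx":0,"dy":0,"dz":0.003,"ax":0,"ay":0,"az":0},{"claw":1,"dx":0,"dy":0,"dz":0.002,"ax":0,"ay":0,"az":0},{"claw":1,"dx":0,"dy":0,"dz":0,"ax":0,"ay":0,"az":0}]' | sed -n '2p;4p'
python3 -m creep '[{"claw":1,"dx":0,"dy":0,"dz":0.001,"ax":0,"ay":0,"az":0},{"claw":1,"dx":0,"dy":0,"dz":0,"ax":0,"ay":0,"az":0}]' | sed -n '2p;4p'
```

```text
tcp_pos: [0.4237, 0.0951, 0.1327]
force: [1.1, 1.9, 3.1]
tcp_pos: [0.4238, 0.095, 0.1318]
force: [0.2, 2.6, 3.1]
```

```bash
python3 -m creep '[{"claw":1,"dx":0,"dy":0,"dz":0.001,"ax":0,"ay":0,"az":0},{"claw":1,"dx":0,"dy":0,"dz":0,"ax":0,"ay":0,"az":0}]' | sed -n '2p;4p'
python3 -m creep '[{"claw":1,"dx":0,"dy":0,"dz":0.0008,"ax":0,"ay":0,"az":0},{"claw":1,"dx":0,"dy":0,"dz":0,"ax":0,"ay":0,"az":0}]' | sed -n '2p;4p'
```

```text
tcp_pos: [0.424, 0.095, 0.1309]
force: [-0.6, 1.8, 5.9]
tcp_pos: [0.424, 0.095, 0.1307]
force: [-4.9, 3.0, 15.8]
```

Fully down (hard stop). Withdraw and check.

```bash
python3 -m creep '[{"claw":1,"dx":0,"dy":0,"dz":-0.01,"ax":0,"ay":0,"az":0},{"claw":1,"dx":0,"dy":0,"dz":-0.03,"ax":0,"ay":0,"az":0},{"claw":1,"dx":0.02,"dy":0,"dz":-0.04,"ax":0,"ay":0,"az":0},{"claw":1,"dx":0.03,"dy":0,"dz":-0.03,"ax":0,"ay":0,"az":0},{"claw":1,"dx":0,"dy":0,"dz":0,"ax":0,"ay":0,"az":0},{"claw":1,"dx":0,"dy":0,"dz":0,"ax":0,"ay":0,"az":0}]'
python3 - <<'E'
from workcell import manip
import cv2,numpy as np
p=manip.grab_frame("wrist")[0];b=manip.grab_frame("scene")[0][110:340,150:340]
cv2.imwrite("pics/w3.png",np.hstack([p[:,:,::-1],cv2.resize(b[:,:,::-1],(288,384))]))
E
```

```text
clock: 10.55
tcp_pos: [0.3589, 0.1056, 0.2317]
eef_rot: [3.142, 0.151, 2.978]
force: [-0.3, -0.1, -0.5]
gripper_width: -0.0002
grip_force: 0.0
```

View pics/w3.png

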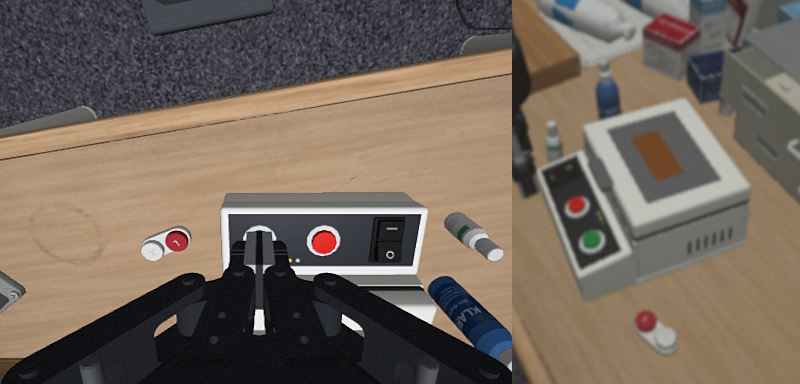

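Lid shut, rocker on (dash (391,229)), green key up (scene half (593,240)), bystanders in place, arm clear.

```bash
python3 -c "
from workcell import manip
print(manip.hand_in())"
```

```text
the job is handed in; nothing more can be done
None
```

I shut the lid, flipped the rocker on, and pressed the start key fully down and released it, in that order; the arm is withdrawn and the job is handed in at about 10.6 s, with no verdict returned.

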